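# Bring the treat turntable's pointer to the T-perch

## Robot

A 7-joint arm with a two-finger parallel gripper is mounted at the origin on the work surface. World frame = base frame: x ahead of the robot, y to its left, z up, the work surface at z = 0. Lengths are in m, angles in rad, forces in N, time in s.
With the tool pointing down it reaches from about 0.425 to 0.875 m from the base axis. Payload 4.7 kg.
Tool frame: the origin (TCP) lies midway between the tips of the shut fingers; the grasp point (between the pads) lies 19 mm behind it; z points along the fingers, y is the direction in which the jaws open and shut (so a half turn about z gives the same grasp; the last joint's range is limited). The gripper opens to 87 mm and grips with 3 to 60 N. Pads are 19 mm wide; open, the fingers measure 117 mm over their backs; the gripper's body (75 mm by 190 mm) begins 51 mm behind the grasp point.
Start: joints at [-1.124, 0.321, -0.07, 1.45, 0.023, 1.371, -0.057], TCP at [0.273, 0.59, 0.223] pointing down, gripper open.
Joint ranges: [-2.86, 2.86], [-0.3, 2.09], [-1.38, 1.24], [0.06, 2.45], [-1.56, 4.7], [0.09, 2.05], [-2.69, 2.69]. Speed limits (rad/s): [2.57, 2.57, 3.14, 3.14, 3.14, 3.14, 3.14].

## Interface

Orientations are given as a rotation vector (axis times angle).
In Python, from bench import * gives the robot as it stands. The module is installed in compiled form; this text tells all that it offers.
- The arm moves only by the tool play_rows, never from a script. Its argument "series" is one flat list of numbers, 7 for each row, row after row: the opening in per cent of the stroke, from 0 (shut) to 100 (fully open), then the shift along the tool's x, y, z in m, then the turn, a rotation vector about the tool's x, y, z in degrees. In form: [fingers, tx, ty, tz, rx, ry, rz, fingers, tx, ty, tz, rx, ry, rz, ...]. A call has 1 to 10 rows; each row is the pose to reach, as a shift and turn from the pose commanded when the call began, along the tool's axes at that moment; what a row does not reach only later rows make up. A row lasts 1/12 s, in which the tool goes at most 41.7 mm and 7.16 degrees, less where a joint would pass 70% of its speed; a pose out of reach is approached as far as the arm can. A call with a gripper value outside its range is refused whole. The fingers move at their own pace and stop on an object; "force" is the grip in N (left out, the last holds). Time passes only in rows, so rows that repeat a pose let the fingers close. It gives the time, the measured TCP pose, the force and the opening at its end, in the units of the state.
- get_state(): the state, without advancing time (a new reading comes with each control period).
- get_image(name): name is "scene" or "top"; returns a dict with "frame" (384x512x3 uint8, red, green, blue), "fx", "fy", "cx", "cy" (pixels), "R" (3x3) and "t" (3): a world point X has camera coordinates R X + t. Camera axes: x right, y down, z forward; pixel columns grow to the right and rows downward; lengths in m; the calibration is good to about 2 mm. A picture is of the moment at which its call begins. There is no depth.
- close_job(): hands the job in, once; it reports no verdict.
The state is a dict: "time": time; "joint_positions": joint angles; "qd": joint speeds; "joint_torque": joint torques, N m; "position": TCP position; "tool_rot": TCP orientation; "ft_force": force on the tool from outside, world axes, zero at the start; "torque": the same for the moment, N m; "grip_width": opening from 0.0 (shut) to 1.0 (fully open).
Only numpy, scipy, OpenCV 4.12 (cv2) and the standard library are available. Lean on these libraries where they do the work, as an engineer would, in place of code of your own. Each camera call takes 0.05 s, during which the arm holds its last target.

## Task

Turn the white turntable until the arrow pointer on its far rim points straight at the post of the T-shaped landing perch (not the one with the round disc on top), then let go of it. It has no handle, so press lightly on the smooth rim of its top and drag it round, in several strokes if need be. Do not touch the arrow, the perches or anything on the turntable: the jar, bowl and little perch ride along upright, and the scoop and tin stay where they are.

Things in the scene. Friction and masses are not known exactly. Their poses are not given: they have to be found in the camera images.
- deck: The turntable's round white plastic top, a plain disc 320 mm across, 17 mm thick, turning about its vertical axis on a fixed foot, 170 degrees either way from the pointer-ahead position. Origin on the axis at table level; x runs from the axis along the arrow pointer; z up. The grey mat in its middle, 224 mm across, is flush.
- rim (a point): Point under the pointer, on the deck's top (45 mm above the table) at radius 136 mm, the middle of the bare smooth rim band (radius 112 to 160 mm), which has nothing to hook: press on it and drag it round. Bearing drag 0.3 N m, it stays where it is left. Pressed, the whole top sinks 1 mm per 5 N, at most 5 mm; no more than 30 N is allowed.
- pointer_tip (a point): Dark steel arrow fixed on the rim of the turntable's top, 62 mm long, up to 30 mm high, lying along the deck's x axis. This point is the arrow's tip, 180 mm from the turning axis, level with the deck's top; x points outward. Never touch it.
- t_perch_post (a point): Point on the axis of the round post (16 mm across) of the T-shaped landing perch, 45 mm above the table. The perch is a wooden stand fixed on the table beside the turntable: round foot 50 mm across, post, and a level crossbar 120 mm long on top, 157 mm high overall. The post stands 205 to 235 mm from the turning axis, at the turntable's left or right as it happens. This is the mark the pointer must point at.
- disc_perch_post (a point): The same point of the other fixed landing perch, which has a flat round disc 72 mm across on top in place of the crossbar (152 mm high). It is not the mark; leave it alone.
- jar: Closed glass treat jar standing loose on the turntable, 68 mm across and 105 mm high. Origin at the centre of its underside.
- bowl: Empty green silicone bowl standing loose on the turntable, 90 mm across the rim and 36 mm high. Origin at the centre of its underside.
- perch: Little wooden perch standing loose on the turntable: two posts 80 mm apart with a bar 104 mm long across them along its y axis, 64 mm high. Origin at the centre of its underside.
- scoop: Steel scoop lying loose on the table, 185 mm long along its x axis (handle to -x), 56 mm wide, 34 mm high. Origin under its middle on the table. Leave it alone.
- tin: Closed metal tin standing loose on the table, 84 mm across, 120 mm high, origin at the centre of its underside. Leave it alone.

How it is judged:
By the outcome, as a careful person would: the job done as asked, in the order asked, and still so for the second after the job is handed in, with the robot touching nothing.
It also fails if it takes over 54 s, if anything falls off the work surface, if the arm or the gripper's body presses on something with over 40 N, if the wrist force passes 120 N, or if a joint passes its speed limit or range.

## Working session

There is one attempt and no reset: what is moved stays moved. The work goes in short steps, Python scripts to look and compute and a tool call to move; the robot and the scene stay as the last step left them, time stands still between calls to the robot, and variables do not carry over. Pictures are saved under pics/ and viewed, and the job is handed in when it is done.

Besides the shell and the picture viewer there is one more tool, called after "Request:" as name(argument=value, ...) on one line, values as JSON. play_rows: Moves the arm, as the interface text tells. Its arguments: {"type":"object","properties":{"series":{"type":"array"},"force":{"type":"number"}},"required":["series"]}

```bash
mkdir -p pics
python3 - <<'E'
from bench import *
import cv2,numpy as np
s=get_state();print({k:np.round(v,3) for k,v in s.items()})
for n in("scene","top"):
    d=get_image(n);cv2.imwrite(f"pics/{n}0.png",cv2.resize(d["frame"][:,:,::-1],None,fx=1.56,fy=1.56,interpolation=cv2.INTER_CUBIC))
    np.savez(f"{n}0.npz",**d);print(n,d["fx"],d["cx"],d["cy"],d["R"],d["t"])
E
```

```text
{'time': np.float64(0.0), 'joint_positions': array([-1.124,  0.322, -0.07 ,  1.452,  0.023,  1.371, -0.057]), 'qd': array([-0.001, -0.002,  0.001, -0.   , -0.003,  0.002, -0.   ]), 'joint_torque': array([ 1.0000e-03, -4.9128e+01, -4.0300e-01, -3.1253e+01, -6.4000e-02,
        4.4000e-02,  0.0000e+00]), 'position': array([0.272, 0.59 , 0.221]), 'tool_rot': array([-6.750e-01, -3.068e+00,  3.000e-03]), 'ft_force': array([-0.629, -0.267, -0.01 ]), 'torque': array([ 0.009, -0.006, -0.029]), 'grip_width': np.float64(1.008)}
scene 352.9619943048683 254.57782471688773 191.03682399273217 [[-0.73038331  0.68298158 -0.00874004]
 [ 0.48601935  0.51067525 -0.7092221 ]
 [-0.4799223  -0.52225181 -0.70493094]] [ 0.28901826 -0.30869084  1.38973071]
top 489.2416672707018 255.50136322259553 193.1145184349362 [[-0.00650837 -0.99996762 -0.00473264]
 [-0.99833298  0.00676901 -0.05731873]
 [ 0.05734891  0.0043517  -0.99834471]] [0.16073942 0.543946   1.57461174]
```

View pics/scene0.png

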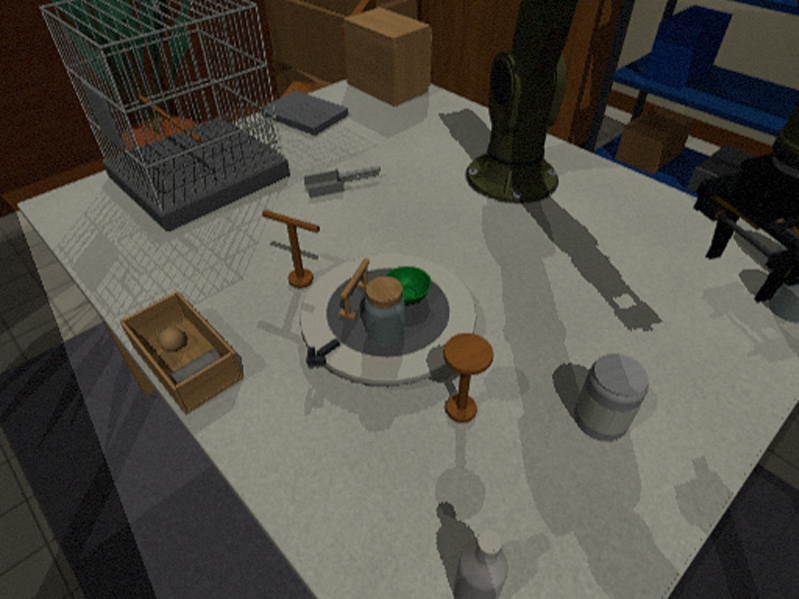

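View pics/top0.png

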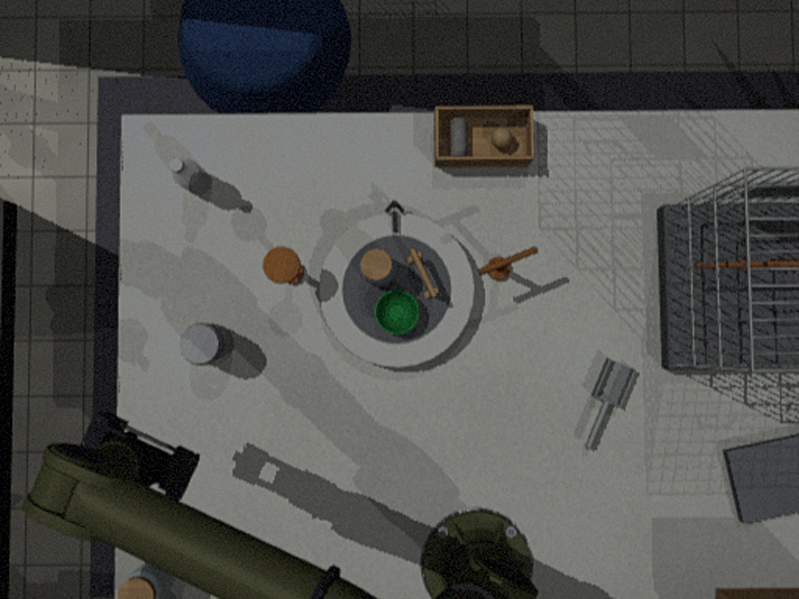

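The T perch stands on the right: in the top view its crossbar is at about (508,262). The disc perch is on the left at (283,265), and the arrow points ahead at (396,208). The turn is clockwise by a bit under 90°. I'll take crops next for accurate pixel positions.

Run:
```python
import cv2,numpy as np
d=np.load("top0.npz")["frame"][:,:,::-1]
def crop(d,x0,y0,x1,y1,f,n):
    c=cv2.resize(d[y0:y1,x0:x1],None,fx=f,fy=f,interpolation=cv2.INTER_CUBIC)
    c=np.clip(c.astype(float)*1.5,0,255).astype('uint8')
    for x in range(-(-x0//10)*10,x1,10): cv2.putText(c,str(x),((x-x0)*f,8),0,.3,(0,255,255),1);cv2.line(c,((x-x0)*f,0),((x-x0)*f,c.shape[0]),(0,255,255) ,1) if x%20==0 else 0
    for y in range(-(-y0//10)*10,y1,10): cv2.putText(c,str(y),(0,(y-y0)*f),0,.3,(0,255,255),1);cv2.line(c,(0,(y-y0)*f),(c.shape[1],(y-y0)*f),(0,255,255) ,1) if y%20==0 else 0
    cv2.imwrite(n,c)
crop(d,190,120,350,240,5,"pics/t1.png")
s=np.load("scene0.npz")["frame"][:,:,::-1]
crop(s,160,130,320,250,5,"pics/s1.png")
```

```text
(no output)
```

View pics/t1.png

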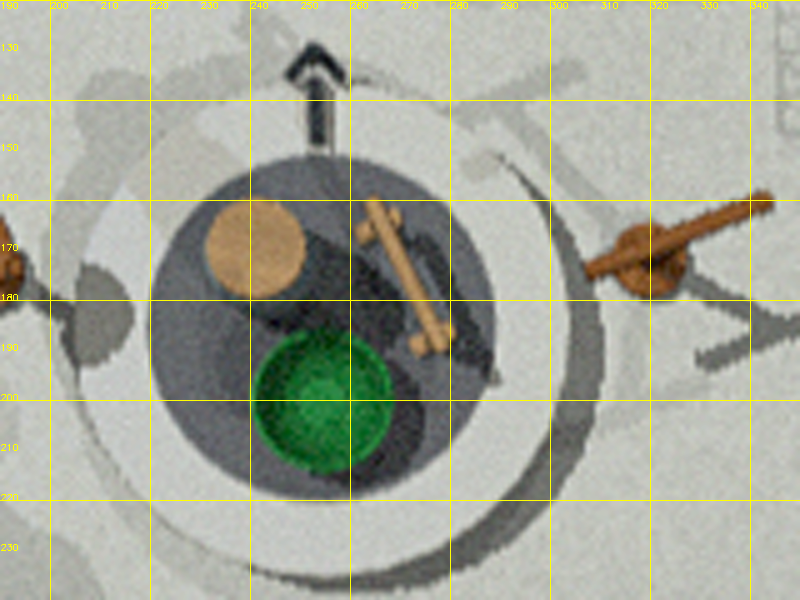

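View pics/s1.png

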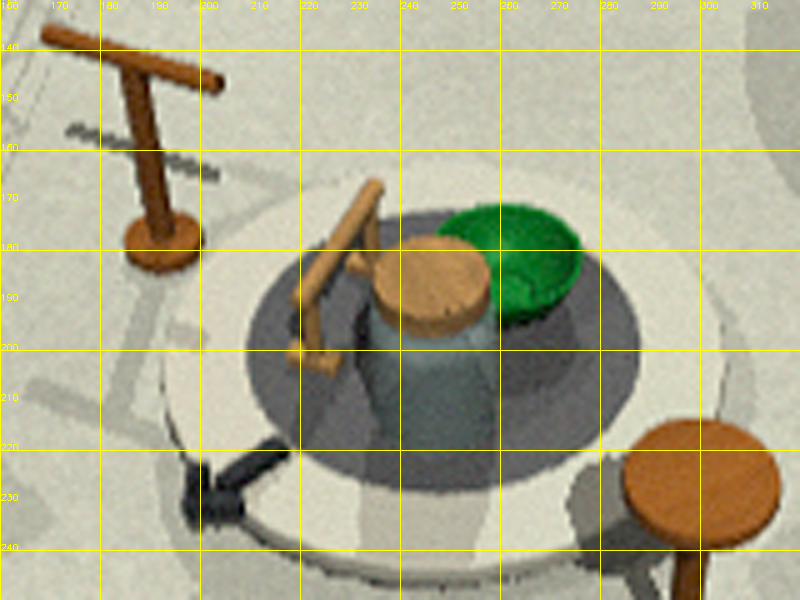

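```bash
cat > h.py <<'E'
import numpy as np,cv2
from scipy.optimize import least_squares
def proj(d,X):
    c=d["R"]@np.asarray(X,float)+d["t"]; return np.array([d["fx"]*c[0]/c[2]+d["cx"],d["fy"]*c[1]/c[2]+d["cy"]])
def back(d,p,z):
    r=d["R"].T@np.array([(p[0]-d["cx"])/d["fx"],(p[1]-d["cy"])/d["fy"],1.]);o=-d["R"].T@d["t"];return o+r*(z-o[2])/r[2]
def tri(a,p,b,q):
    r=least_squares(lambda X:np.r_[proj(a,X)-p,proj(b,X)-q],[.5,0,.05]);return r.x,np.abs(r.fun).max()
E
python3 - <<'E'
from h import *
T=np.load("top0.npz");S=np.load("scene0.npz")
def mat(d,seed,z=.045):
    g=d["frame"].astype(float)
    # fit mat: rim band bright vs mat dark along radial rays on the z plane
    c=np.array(seed)
    for it in range(4):
        pts=[]
        for th in np.radians(np.arange(0,360,4)):
            rr=np.arange(.098,.126,.0005)
            v=[]
            for r in rr:
                u=proj(d,[c[0]+r*np.cos(th),c[1]+r*np.sin(th),z]);v.append(cv2.getRectSubPix(d["frame"][:,:,1].copy(),(1,1),tuple(u.astype(float)))[0,0])
            v=np.array(v,float);g=v[8:]-v[:-8];i=g.argmax()
            if g[i]>40: pts.append([c[0]+rr[i+4]*np.cos(th),c[1]+rr[i+4]*np.sin(th)])
        pts=np.array(pts);f=least_squares(lambda q:np.hypot(pts[:,0]-q[0],pts[:,1]-q[1])-q[2],[*c,.112],loss='soft_l1',f_scale=.001)
        c=f.x[:2]
    return f.x,len(pts),np.median(np.abs(f.fun))
c0=back(T,(254.1,185),.045)[:2]
print(c0,mat(T,c0),mat(S,c0))
print("tip top",back(T,(252.8,128.3),.06),back(T,(252.8,128.3),.045),"tail",back(T,(253.5,149),.06))
print("tip scene",back(S,(197.5,231),.045))
print("foot",back(T,(320,172),.01),back(S,(192.5,178.3),.01), tri(T,(320,172),S,(192.5,178.3)))
print("Tbar ends",tri(T,(307,174.5),S,(204,146.5)),tri(T,(344,159.5),S,(168,136.5)))
print("disc",tri(T,(181.3,170.3),S,(300,226.5)))
print("jar",tri(T,(241,169.5),S,(246,186)), "tin",tri(T,(128,220),S,(394,243)))
for n,p,z in(("jarlid",(241,169.5),.105),("bowl",(254,200),.036+.045),("perchA",(265,162),.109),("perchB",(277.5,187),.109)):print(n,back(T,p,z))
E
```

```text
[0.56933202 0.16130336] (array([0.56948745, 0.16227343, 0.11111517]), 75, np.float64(0.0003931276047790394)) (array([0.56974667, 0.16061406, 0.11146514]), 67, np.float64(0.0004751012475185945))
tip top [0.74932333 0.16418866 0.06      ] [0.75219462 0.16432456 0.045     ] tail [0.68291985 0.16237543 0.06      ]
tip scene [0.74696247 0.15924046 0.045     ]
foot [ 0.61306094 -0.05417472  0.01      ] [ 0.61800285 -0.04833049  0.01      ] (array([ 0.61394497, -0.05522321,  0.00278784]), np.float64(0.05946800633790872))
Tbar ends (array([0.59199171, 0.00251058, 0.14990241]), np.float64(0.05027244796036712)) (array([ 0.63753196, -0.10951809,  0.14848109]), np.float64(0.5008215834849636))
disc (array([0.60785516, 0.37930967, 0.14102799]), np.float64(0.06079817537516874))
jar (array([0.60932596, 0.19916964, 0.14364587]), np.float64(0.16967286536919346)) tin (array([0.46207753, 0.54408346, 0.10488042]), np.float64(1.2290569796765567))
jarlid [0.61299127 0.2008925  0.105     ]
bowl [0.51981186 0.16165577 0.081     ]
perchA [0.63518868 0.12691729 0.109     ]
perchB [0.55795654 0.08922982 0.109     ]
```

```bash
cat >> h.py <<'E'
from scipy.spatial.transform import Rotation as Ro
import json
C=np.array([.5696,.1614])
def pol(r,az): a=np.radians(az);return C+r*np.array([np.cos(a),np.sin(a)])
def base(): 
    j=json.load(open("cmd.json"));return np.array(j["p"]),Ro.from_rotvec(j["r"])
def down(yaw): # tool x at yaw deg in world, z down
    a=np.radians(yaw);x=np.array([np.cos(a),np.sin(a),0]);z=np.array([0,0,-1.]);return Ro.from_matrix(np.c_[x,np.cross(z,x),z])
def rows(tg,f=0,save=True):
    p,R=base();out=[]
    for q,y in tg:
        s=R.inv().apply(np.array(q)-p);t=np.degrees((R.inv()*down(y)).as_rotvec())
        s=np.round(s,4);t=np.round(t,1);out.append([f,*s.tolist(),*(t+0.).tolist()])
    print(str(out).replace("], [",",  ").replace(" ",""))
    o=out[-1]
    if save: json.dump({"p":(p+R.apply(o[1:4])).tolist(),"r":(R*Ro.from_rotvec(np.radians(o[4:]))).as_rotvec().tolist()},open("cmd.json","w"))
E
python3 - <<'E'
from h import *
R=Ro.from_rotvec([-.675,-3.068,.003]);print(R.as_matrix().round(3))
x=R.as_matrix()[:,0];yaw=np.degrees(np.arctan2(x[1],x[0]));print(yaw)
json.dump({"p":[.273,.59,.223],"r":down(yaw).as_rotvec().tolist()},open("cmd.json","w"))
e=pol(.136,220);print(e);s=np.array([.273,.59])
# keep yaw at first; move
rows([([*(s+(e-s)*k/16),.2],yaw) for k in range(1,11)])
rows([([*(s+(e-s)*k/16),.2],yaw) for k in range(11,17)])
E
```

```text
[[-0.908  0.42  -0.001]
 [ 0.42   0.908 -0.002]
 [-0.    -0.002 -1.   ]]
155.18374891151026
[0.46541796 0.07398089]
[[0,-0.0245,-0.0242,0.023,0.0,0.0,0.0,0,-0.0489,-0.0485,0.023,0.0,0.0,0.0,0,-0.0734,-0.0727,0.023,0.0,0.0,0.0,0,-0.0978,-0.0969,0.023,0.0,0.0,0.0,0,-0.1223,-0.1211,0.023,0.0,0.0,0.0,0,-0.1467,-0.1454,0.023,0.0,0.0,0.0,0,-0.1712,-0.1696,0.023,0.0,0.0,0.0,0,-0.1956,-0.1938,0.023,0.0,0.0,0.0,0,-0.2201,-0.218,0.023,0.0,0.0,0.0,0,-0.2445,-0.2423,0.023,0.0,0.0,0.0]]
[[0,-0.0245,-0.0242,0.0,0.0,0.0,0.0,0,-0.0489,-0.0484,0.0,0.0,0.0,0.0,0,-0.0734,-0.0726,0.0,0.0,0.0,0.0,0,-0.0978,-0.0969,0.0,0.0,0.0,0.0,0,-0.1223,-0.1211,0.0,0.0,0.0,0.0,0,-0.1467,-0.1453,0.0,0.0,0.0,0.0]]
```

Request:
play_rows(series=[0,-0.0245,-0.0242,0.0,0,0,0,0,-0.0489,-0.0485,0.0,0,0,0,0,-0.0734,-0.0727,0.0,0,0,0,0,-0.0978,-0.0969,0.023,0,0,0,0,-0.1223,-0.1211,0.023,0,0,0,0,-0.1467,-0.1454,0.023,0,0,0,0,-0.1712,-0.1696,0.023,0,0,0,0,-0.1956,-0.1938,0.023,0,0,0,0,-0.2201,-0.218,0.023,0,0,0,0,-0.2445,-0.2423,0.023,0,0,0], force=20)

```text
time: 0.93
position: [0.3931, 0.2657, 0.1993]
tool_rot: [-0.674, -3.068, 0.0]
ft_force: [-0.2, 0.3, 0.7]
grip_width: 0.32
```

Request:
play_rows(series=[0,-0.0245,-0.0242,0,0,0,0,0,-0.0489,-0.0484,0,0,0,0,0,-0.0734,-0.0726,0,0,0,0,0,-0.0978,-0.0969,0,0,0,0,0,-0.1223,-0.1211,0,0,0,0,0,-0.1467,-0.1453,0,0,0,0,0,-0.1467,-0.1453,0,0,0,0])

```text
time: 1.52
position: [0.467, 0.0664, 0.1996]
tool_rot: [0.69, 3.063, -0.004]
ft_force: [-0.7, -0.5, 0.1]
grip_width: 0.007
```

```bash
cat > look.py <<'E'
import sys
from bench import *
from h import *
s=get_state();print({k:np.round(s[k],4).tolist() for k in("time","position","tool_rot","ft_force","grip_width","joint_positions")},base()[0].round(4))
n=sys.argv[1]
for c,b in(("top",(130,80,370,260)),("scene",(130,100,370,280))):
    d=get_image(c);np.savez(f"{c}{n}.npz",**d)
    x0,y0,x1,y1=b;f=3
    c_=cv2.resize(d["frame"][y0:y1,x0:x1,::-1],None,fx=f,fy=f,interpolation=cv2.INTER_CUBIC)
    cv2.imwrite(f"pics/{c}{n}.png",np.clip(c_*1.4,0,255))
E
python3 look.py 1
```

```text
{'time': 1.5167, 'position': [0.467, 0.0664, 0.1996], 'tool_rot': [0.6898, 3.063, -0.004], 'ft_force': [-0.7364, -0.5258, 0.0997], 'grip_width': 0.0068, 'joint_positions': [-0.596, -0.0622, 0.3833, 1.9208, 0.0275, 1.2779, 0.9066]} [0.4654 0.074  0.2   ][ WARN:0@2.346] global loadsave.cpp:1063 imwrite_ Unsupported depth image for selected encoder is fallbacked to CV_8U.
```

View pics/top1.png

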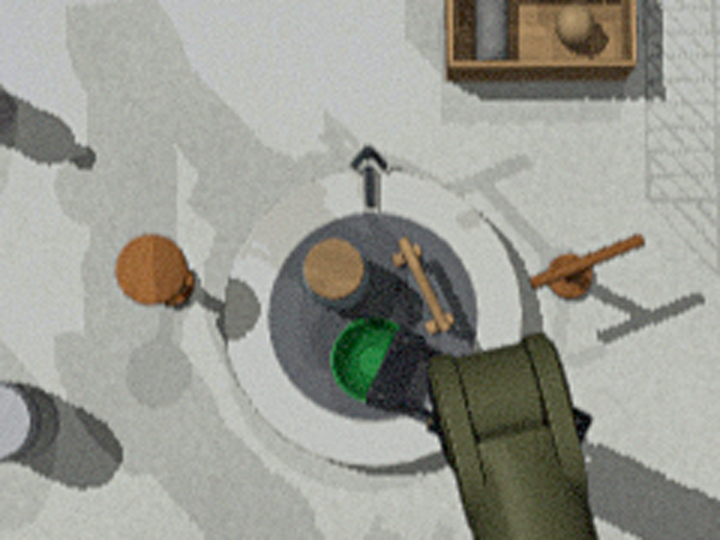

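View pics/scene1.png

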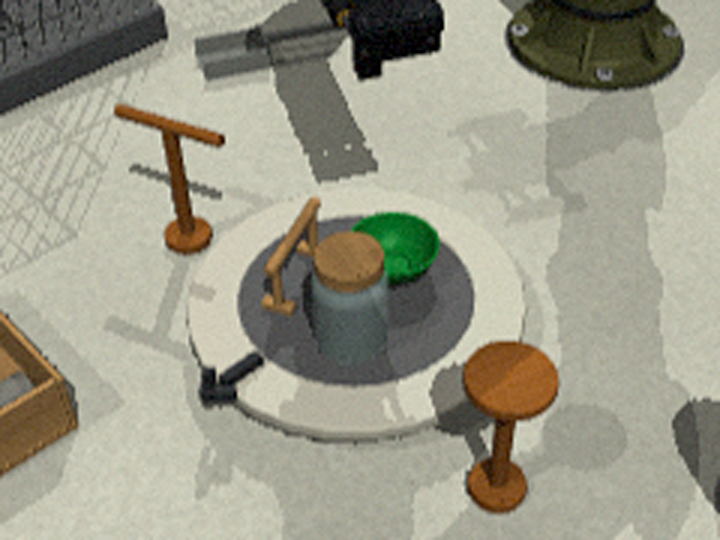

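Run:
```python
from h import *
y=155.2;e=pol(.136,220)
rows([([*e,z],y) for z in (.18,.15,.12,.09,.07,.06,.06)])
```

```text
[[0,-0.0,-0.0,0.02,0.0,0.0,0.0,0,-0.0,-0.0,0.05,0.0,0.0,0.0,0,-0.0,-0.0,0.08,0.0,0.0,0.0,0,-0.0,-0.0,0.11,0.0,0.0,0.0,0,-0.0,-0.0,0.13,0.0,0.0,0.0,0,-0.0,-0.0,0.14,0.0,0.0,0.0,0,-0.0,-0.0,0.14,0.0,0.0,0.0]]
```

Request:
play_rows(series=[0,0,0,0.02,0,0,0,0,0,0,0.05,0,0,0,0,0,0,0.08,0,0,0,0,0,0,0.11,0,0,0,0,0,0,0.13,0,0,0,0,0,0,0.14,0,0,0,0,0,0,0.14,0,0,0,0,0,0,0.14,0,0,0,0,0,0,0.14,0,0,0])

```text
time: 2.37
position: [0.4664, 0.0749, 0.061]
tool_rot: [0.673, 3.067, 0.002]
ft_force: [0.4, 0.3, 0.7]
grip_width: 0.008
```

```bash
python3 look.py 2 2>/dev/null
```

```text
{'time': 2.3667, 'position': [0.4664, 0.0749, 0.061], 'tool_rot': [0.6728, 3.0666, 0.0022], 'ft_force': [0.4244, 0.2909, 0.7463], 'grip_width': 0.0076, 'joint_positions': [-0.5868, 0.091, 0.3886, 2.0784, -0.0421, 0.9769, 0.9627]} [0.4654 0.074  0.06  ]
```

View pics/scene2.png

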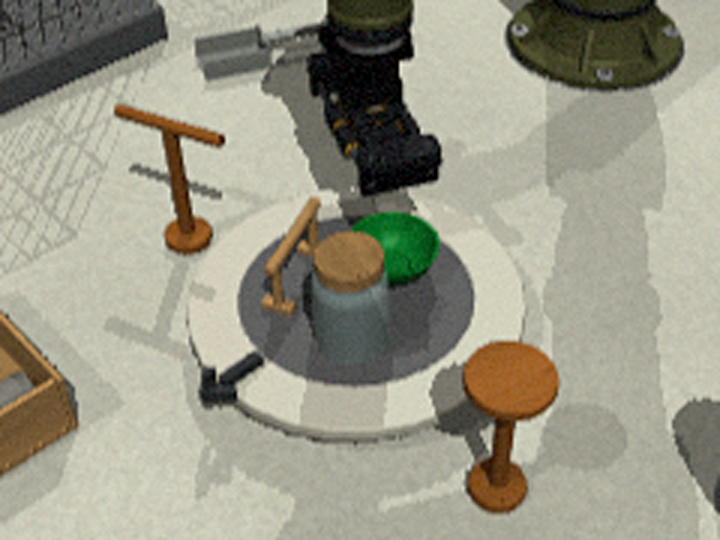

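View pics/top2.png

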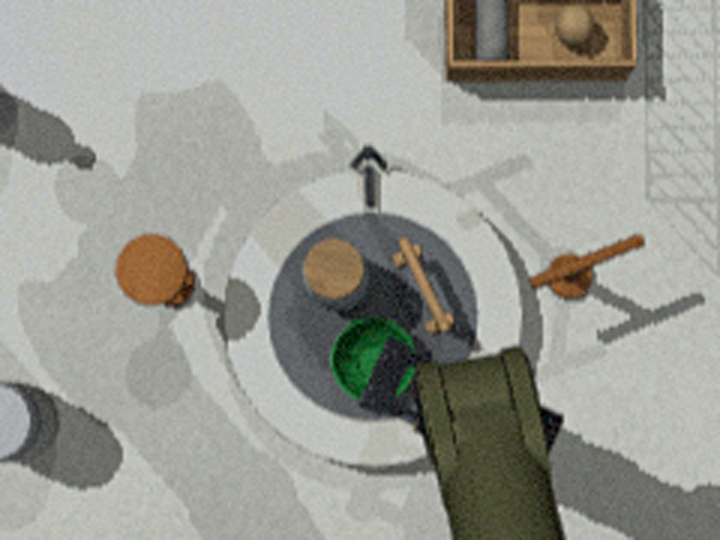

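The fingers are over the near-right rim, clear of the bowl and perch. Next I lower gently to contact.

Request:
play_rows(series=[0,0,0,0.006,0,0,0,0,0,0,0.011,0,0,0,0,0,0,0.014,0,0,0,0,0,0,0.016,0,0,0,0,0,0,0.016,0,0,0,0,0,0,0.016,0,0,0])

```text
time: 2.97
position: [0.4651, 0.074, 0.0438]
tool_rot: [-0.675, -3.068, 0.0]
ft_force: [-1.9, 0.1, 6.0]
grip_width: 0.005
```

Request:
play_rows(series=[0,0,0,0.0005,0,0,0,0,0,0,0.001,0,0,0,0,0,0,0.0015,0,0,0,0,0,0,0.0015,0,0,0])

```text
time: 3.3
position: [0.465, 0.0739, 0.0427]
tool_rot: [-0.675, -3.067, 0.0]
ft_force: [-3.8, -1.2, 8.3]
grip_width: 0.001
```

Run:
```python
from h import *
j=json.load(open("cmd.json"));j["p"][2]=.0425;json.dump(j,open("cmd.json","w"))
y=155.2
rows([([*pol(.136,220-a),.0425],y-a) for a in (.5,1.5,3,5,7,9,11,13,15,17)])
rows([([*pol(.136,220-a),.0425],y-a) for a in (19,21,23,25,27,29,31,33,35,37)])
```

```text
[[0,0.001,0.0005,-0.0,0.0,0.0,0.5,0,0.0032,0.0015,-0.0,0.0,0.0,1.5,0,0.0063,0.0032,-0.0,0.0,0.0,3.0,0,0.0105,0.0055,-0.0,0.0,0.0,5.0,0,0.0145,0.008,-0.0,0.0,0.0,7.0,0,0.0185,0.0106,-0.0,0.0,0.0,9.0,0,0.0224,0.0133,-0.0,0.0,0.0,11.0,0,0.0262,0.0162,-0.0,0.0,0.0,13.0,0,0.0299,0.0192,-0.0,0.0,0.0,15.0,0,0.0334,0.0223,-0.0,0.0,0.0,17.0]]
[[0,0.0043,0.0021,-0.0,0.0,0.0,2.0,0,0.0085,0.0043,-0.0,0.0,0.0,4.0,0,0.0126,0.0067,-0.0,0.0,0.0,6.0,0,0.0166,0.0092,-0.0,0.0,0.0,8.0,0,0.0205,0.0119,-0.0,0.0,0.0,10.0,0,0.0243,0.0147,-0.0,0.0,0.0,12.0,0,0.0281,0.0176,-0.0,0.0,0.0,14.0,0,0.0317,0.0207,-0.0,0.0,0.0,16.0,0,0.0352,0.0239,-0.0,0.0,0.0,18.0,0,0.0386,0.0272,-0.0,0.0,0.0,20.0]]
```

Request:
play_rows(series=[0,0.001,0.0005,0,0,0,0.5,0,0.0032,0.0015,0,0,0,1.5,0,0.0063,0.0032,0,0,0,3,0,0.0105,0.0055,0,0,0,5,0,0.0145,0.008,0,0,0,7,0,0.0185,0.0106,0,0,0,9,0,0.0224,0.0133,0,0,0,11,0,0.0262,0.0162,0,0,0,13,0,0.0299,0.0192,0,0,0,15,0,0.0334,0.0223,0,0,0,17])

```text
time: 4.13
position: [0.4444, 0.1071, 0.0427]
tool_rot: [1.125, 2.933, -0.002]
ft_force: [-2.7, -4.8, 8.7]
grip_width: 0.006
```

```bash
python3 look.py 3 2>/dev/null
```

```text
{'time': 4.1333, 'position': [0.4444, 0.1071, 0.0427], 'tool_rot': [1.1245, 2.9332, -0.0023], 'ft_force': [-2.6663, -4.8312, 8.6695], 'grip_width': 0.0058, 'joint_positions': [-0.653, 0.088, 0.3722, 2.1243, -0.0381, 0.9363, 0.5791]} [0.4338 0.1543 0.0425]
```

View pics/top3.png

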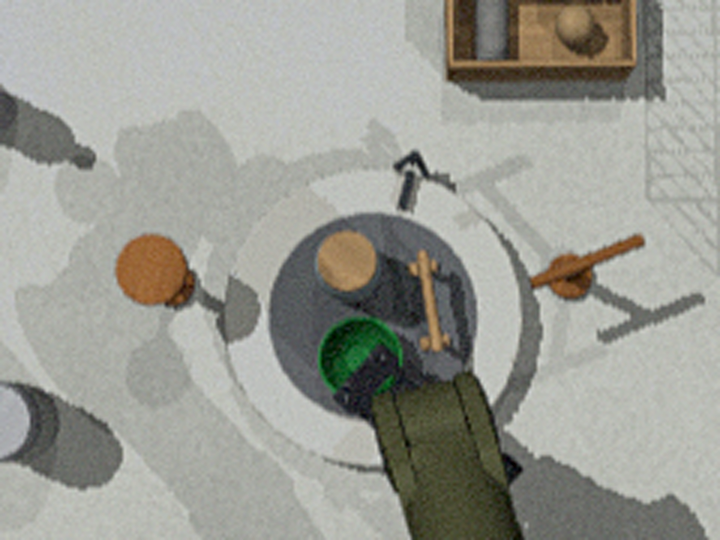

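The arrow has swung about 15°, to (413,160) in the crop, with nothing disturbed. Continuing the stroke.

Request:
play_rows(series=[0,0.0043,0.0021,0,0,0,2,0,0.0085,0.0043,0,0,0,4,0,0.0126,0.0067,0,0,0,6,0,0.0166,0.0092,0,0,0,8,0,0.0205,0.0119,0,0,0,10,0,0.0243,0.0147,0,0,0,12,0,0.0281,0.0176,0,0,0,14,0,0.0317,0.0207,0,0,0,16,0,0.0352,0.0239,0,0,0,18,0,0.0386,0.0272,0,0,0,20])

```text
time: 5.07
position: [0.4332, 0.1537, 0.0426]
tool_rot: [-1.616, -2.693, 0.003]
ft_force: [-3.4, -3.5, 9.2]
grip_width: 0.002
```

```bash
python3 look.py 4 2>/dev/null
python3 - <<'E'
from h import *
y=155.2
rows([([*pol(.136,220-a),.0425],y-a) for a in (38.5,40,42,44,46,48,50,52,54,56)])
rows([([*pol(.136,220-a),.0425],y-a) for a in (58,60,62,64,66,68,69.5,70.5,71,71)])
E
```

```text
{'time': 5.0667, 'position': [0.4332, 0.1537, 0.0426], 'tool_rot': [-1.6162, -2.6932, 0.0025], 'ft_force': [-3.4111, -3.5107, 9.1826], 'grip_width': 0.0021, 'joint_positions': [-0.7298, 0.0945, 0.3454, 2.117, -0.0391, 0.9377, 0.1272]} [0.4338 0.1543 0.0425]
[[0,0.0032,0.0015,-0.0,0.0,0.0,1.5,0,0.0064,0.0032,-0.0,0.0,0.0,3.0,0,0.0105,0.0055,-0.0,0.0,0.0,5.0,0,0.0146,0.008,-0.0,0.0,0.0,7.0,0,0.0186,0.0106,-0.0,0.0,0.0,9.0,0,0.0224,0.0133,-0.0,0.0,0.0,11.0,0,0.0262,0.0162,-0.0,0.0,0.0,13.0,0,0.0299,0.0192,-0.0,0.0,0.0,15.0,0,0.0335,0.0223,-0.0,0.0,0.0,17.0,0,0.0369,0.0255,-0.0,0.0,0.0,19.0]]
[[0,0.0043,0.0021,-0.0,0.0,0.0,2.0,0,0.0085,0.0044,-0.0,0.0,0.0,4.0,0,0.0126,0.0067,-0.0,0.0,0.0,6.0,0,0.0166,0.0093,-0.0,0.0,0.0,8.0,0,0.0205,0.0119,-0.0,0.0,0.0,10.0,0,0.0244,0.0147,-0.0,0.0,0.0,12.0,0,0.0272,0.0169,-0.0,0.0,0.0,13.5,0,0.029,0.0184,-0.0,0.0,0.0,14.5,0,0.0299,0.0192,-0.0,0.0,0.0,15.0,0,0.0299,0.0192,-0.0,0.0,0.0,15.0]]
```

View pics/top4.png

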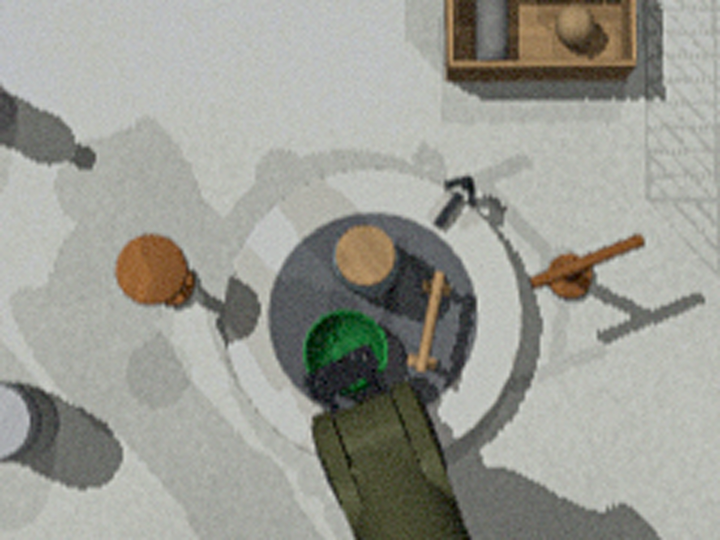

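View pics/scene4.png

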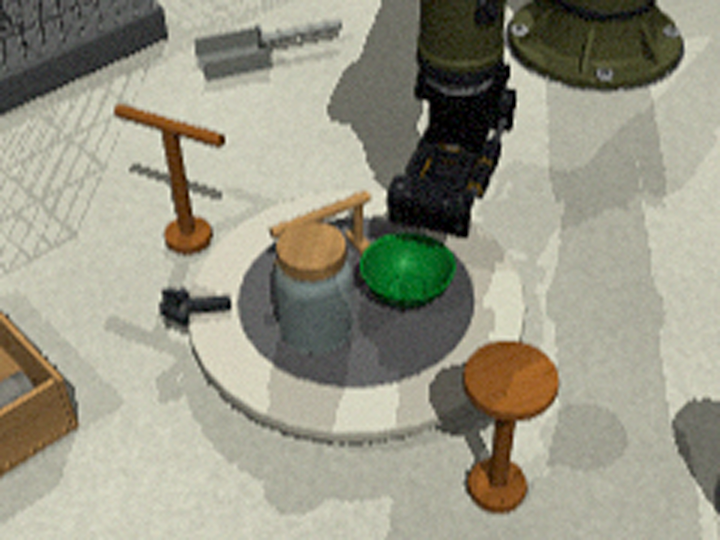

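The arrow is at about -36° with no visible slip, and everything is still upright.

Request:
play_rows(series=[0,0.0032,0.0015,0,0,0,1.5,0,0.0064,0.0032,0,0,0,3,0,0.0105,0.0055,0,0,0,5,0,0.0146,0.008,0,0,0,7,0,0.0186,0.0106,0,0,0,9,0,0.0224,0.0133,0,0,0,11,0,0.0262,0.0162,0,0,0,13,0,0.0299,0.0192,0,0,0,15,0,0.0335,0.0223,0,0,0,17,0,0.0369,0.0255,0,0,0,19])

```text
time: 6.0
position: [0.4383, 0.1989, 0.0427]
tool_rot: [-2.038, -2.39, 0.002]
ft_force: [-3.2, -1.7, 7.7]
grip_width: 0.007
```

Request:
play_rows(series=[0,0.0043,0.0021,0,0,0,2,0,0.0085,0.0044,0,0,0,4,0,0.0126,0.0067,0,0,0,6,0,0.0166,0.0093,0,0,0,8,0,0.0205,0.0119,0,0,0,10,0,0.0244,0.0147,0,0,0,12,0,0.0272,0.0169,0,0,0,13.5,0,0.029,0.0184,0,0,0,14.5,0,0.0299,0.0192,0,0,0,15,0,0.0299,0.0192,0,0,0,15])

```text
time: 6.83
position: [0.453, 0.2321, 0.0429]
tool_rot: [-2.331, -2.106, -0.0]
ft_force: [-3.1, -0.3, 7.3]
grip_width: 0.007
```

```bash
python3 look.py 5 2>/dev/null
python3 - <<'E'
import numpy as np,cv2
for n,(x0,y0,x1,y1) in(("top",(240,140,360,230)),("scene",(160,120,280,210))):
    d=np.load(n+"5.npz")["frame"][:,:,::-1];f=6
    c=cv2.resize(d[y0:y1,x0:x1],None,fx=f,fy=f,interpolation=cv2.INTER_CUBIC);c=np.clip(c*1.5,0,255).astype('uint8')
    for x in range(x0,x1,10): cv2.putText(c,str(x),((x-x0)*f,8),0,.3,(0,0,255),1);cv2.line(c,((x-x0)*f,0),((x-x0)*f,540),(0,255,255),1)
    for y in range(y0,y1,10): cv2.putText(c,str(y),(0,(y-y0)*f),0,.3,(0,0,255),1);cv2.line(c,(0,(y-y0)*f),(720,(y-y0)*f),(0,255,255),1)
    cv2.imwrite(f"pics/z{n}5.png",c)
E
```

```text
{'time': 6.8333, 'position': [0.453, 0.2321, 0.0429], 'tool_rot': [-2.3308, -2.1056, -0.0005], 'ft_force': [-3.0854, -0.269, 7.3287], 'grip_width': 0.0067, 'joint_positions': [-0.8381, 0.1959, 0.3414, 2.0059, -0.0808, 0.9522, -0.5573]} [0.453  0.2314 0.0425]
```

View pics/ztop5.png

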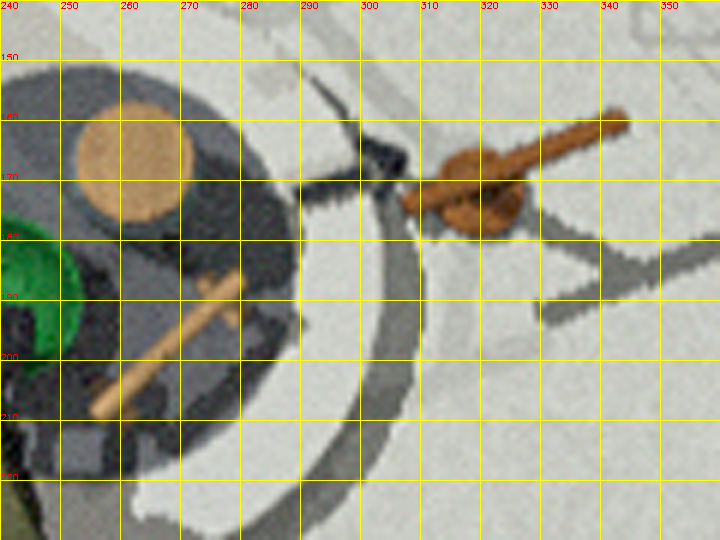

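View pics/zscene5.png

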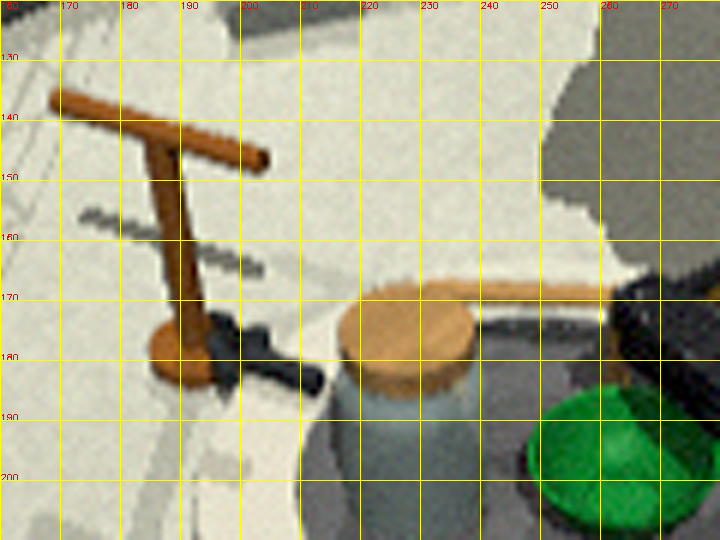

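View pics/scene5.png

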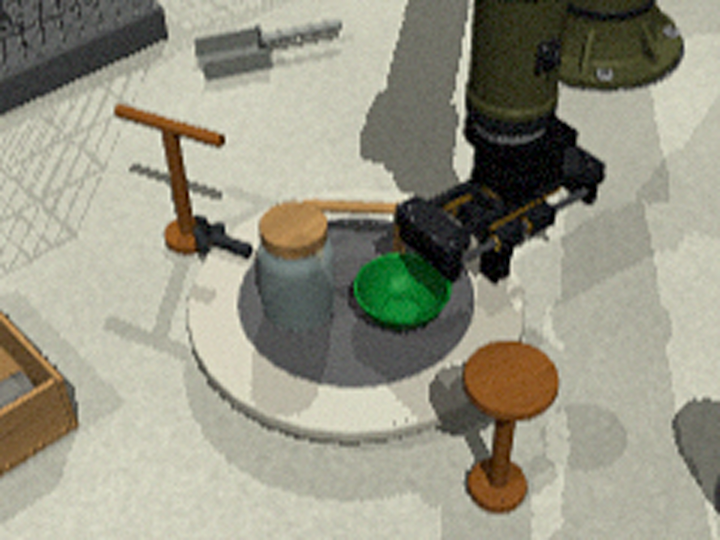

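```bash
cat > arrow.py <<'E'
from h import *
from scipy.optimize import minimize
def load(n):return {k:np.load(n+".npz")[k] for k in("frame","fx","fy","cx","cy","R","t")}
def pr(d,X):
    c=X@d["R"].T+d["t"];return np.c_[d["fx"]*c[:,0]/c[:,2]+d["cx"],d["fy"]*c[:,1]/c[:,2]+d["cy"]]
def box(a,b,w,z0,z1):
    a,b=np.array(a),np.array(b);u=(b-a)/np.linalg.norm(b-a);n=np.array([-u[1],u[0]])*w/2
    return np.array([[*q,z] for q in(a+n,a-n,b+n,b-n) for z in(z0,z1)])
F=4
def sil(d,psi,c,g,win):
    h1,h2,w1,w2,bl,ba=g
    x0,y0,x1,y1=win;m=np.zeros(((y1-y0)*F,(x1-x0)*F),np.uint8)
    ps=[box([.118,0],[.172,0],w1,.045,.045+h1)]
    for s in(1,-1):
        t=np.array([.178,0]);ps.append(box(t,t+bl*np.array([-np.cos(ba),s*np.sin(ba)]),w2,.045,.045+h2))
    ca,sa=np.cos(psi),np.sin(psi)
    for P in ps:
        Q=P.copy();Q[:,0]=c[0]+ca*P[:,0]-sa*P[:,1];Q[:,1]=c[1]+sa*P[:,0]+ca*P[:,1]
        u=(pr(d,Q)-[x0-.5,y0-.5])*F
        cv2.fillConvexPoly(m,cv2.convexHull(np.round(u*16).astype(np.int32)),255,shift=4)
    return cv2.resize(m,(x1-x0,y1-y0),interpolation=cv2.INTER_AREA)/255.
def obs(d,win):
    x0,y0,x1,y1=win;g=d["frame"][y0:y1,x0:x1].astype(float).max(2)
    return np.clip((85-g)/50,0,1)
E
python3 - <<'E'
from arrow import *
V=[("top0",(240,124,266,150),0.01,[.5695,.1623]),("scene0",(190,212,220,240),0.01,[.5697,.1606]),
   ("top5",(291,158,312,178),-1.23,[.5695,.1623]),("scene5",(191,168,216,190),-1.23,[.5697,.1606])]
D=[load(v[0]) for v in V];O=[obs(d,v[1]) for d,v in zip(D,V)]
for d,v in zip(D,V):
    x0,y0,x1,y1=v[1];print(v[0],np.percentile(d["frame"][y0:y1,x0:x1].max(2),[5,20,50,90]))
def err(q):
    g=q[4:];return sum(((sil(d,q[i],v[3],g,v[1])-o)**2).sum()for i,(d,v,o) in enumerate(zip(D,V,O)))
q=np.array([0.01,0.01,-1.23,-1.23,.02,.028,.011,.011,.03,.8])
S=np.vstack([q]+[q+np.eye(10)[i]*[.05,.05,.05,.05,.006,.006,.003,.003,.006,.15][i] for i in range(10)])
for k in range(3):
    r=minimize(err,q,method="Nelder-Mead",options=dict(initial_simplex=S,maxiter=1500,maxfev=2500,xatol=1e-4,fatol=1e-3));q=r.x
    S=np.vstack([q]+[q+np.eye(10)[i]*[.03,.03,.03,.03,.004,.004,.002,.002,.004,.1][i] for i in range(10)])
print(r.fun,[(o.sum()).round(1) for o in O]);print(np.degrees(q[:4]),q[4:]);np.save("g.npy",q)
for i,(d,v,o) in enumerate(zip(D,V,O)):
    s=sil(d,q[i],v[3],q[4:],v[1]);x0,y0,x1,y1=v[1]
    im=np.dstack([o,s,s*0]);im=cv2.resize((im*255).astype('uint8'),(300,300),interpolation=0)
    im2=cv2.resize(d["frame"][y0:y1,x0:x1,::-1],(300,300),interpolation=0)
    V[i]=V[i]+(np.vstack([im,im2]),)
cv2.imwrite("pics/fit5.png",cv2.resize(np.hstack([v[4] for v in V]),(800,400)))
E
```

```text
top0 [ 41.  88. 127. 134.]
scene0 [ 24.  46. 119. 145.]
top5 [ 38.   61.8 111.5 140. ]
scene5 [ 23.   40.  127.5 154. ]
81.2520064590542 [np.float64(71.8), np.float64(204.2), np.float64(88.8), np.float64(158.7)]
[  1.01935444   1.40085941 -70.89246128 -69.63713617] [0.01194305 0.01147002 0.00652193 0.00784214 0.02491271 0.7599843 ]
```

View pics/fit5.png

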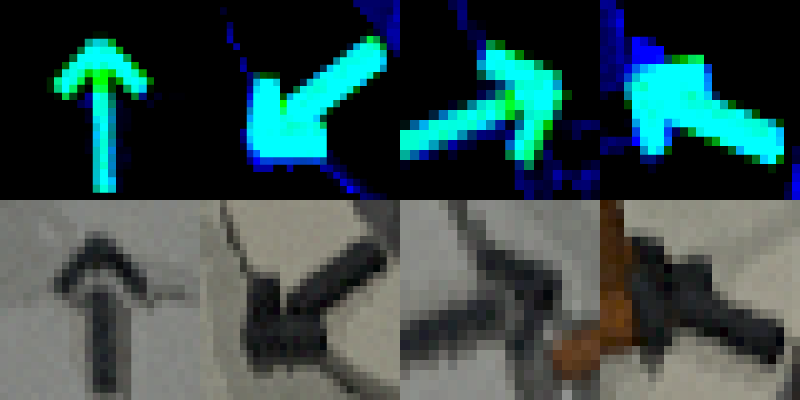

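The fit puts the arrow at about +1.2° before and -70.3° now. I'll fit the T perch silhouette the same way for the mark's bearing.

Run:
```python
from arrow import *
def cyl(c,r,z0,z1):
    a=np.linspace(0,2*np.pi,32,endpoint=False)
    return np.vstack([np.c_[c[0]+r*np.cos(a),c[1]+r*np.sin(a),0*a+z] for z in(z0,z1)])
for n,win,c in(("top0",(300,150,352,190),[.5695,.1623]),("scene0",(160,126,214,192),[.5697,.1606])):
    d=load(n);x0,y0,x1,y1=win;f=d["frame"][y0:y1,x0:x1].astype(float)
    o=np.clip((f[:,:,0]-f[:,:,2]-20)/30,0,1)
    def s(q):
        x,y,th,ft,bd=q;m=np.zeros(((y1-y0)*F,(x1-x0)*F),np.uint8)
        u=.06*np.array([np.cos(th),np.sin(th)])
        for P in(cyl((x,y),.025,0,ft),cyl((x,y),.008,0,.15),box([x-u[0],y-u[1]],[x+u[0],y+u[1]],.012,.157-bd,.157)):
            cv2.fillConvexPoly(m,cv2.convexHull(np.round((pr(d,P)-[x0-.5,y0-.5])*F*16).astype(np.int32)),255,shift=4)
        return cv2.resize(m,(x1-x0,y1-y0),interpolation=cv2.INTER_AREA)/255.
    q=np.array([.6145,-.0535,np.radians(-68),.012,.012]);
    for k in range(3):
        S=np.vstack([q]+[q+np.eye(5)[i]*[.006,.006,.08,.003,.003][i] for i in range(5)])
        r=minimize(lambda q:((s(q)-o)**2).sum(),q,method="Nelder-Mead",options=dict(initial_simplex=S,maxiter=800));q=r.x
    v=q[:2]-c;print(n,q,r.fun,o.sum(),np.hypot(*v),np.degrees(np.arctan2(v[1],v[0])))
```

```text
top0 [ 0.61556854 -0.05155538 -1.18966561  0.01043426  0.01199159] 52.50994232987313 224.53333333333336 0.21876113607899877 -77.84316778615585
scene0 [ 0.61793616 -0.05079337 -1.20169509  0.013673    0.00398881] 73.48881199538638 392.5333333333333 0.21682685203357446 -77.14620650348265
```

Views agree within 0.6°: the top view wants -7.0° and the scene view -7.5°. I'll turn 7.3° more.

Run:
```python
from h import *
y=155.2
rows([([*pol(.136,220-a),.0425],y-a) for a in (71.5,72.5,73.8,75.1,76.4,77.4,78,78.3,78.3,78.3)])
```

```text
[[0,0.0011,0.0005,-0.0,0.0,0.0,0.5,0,0.0032,0.0015,-0.0,0.0,0.0,1.5,0,0.006,0.003,-0.0,0.0,0.0,2.8,0,0.0087,0.0044,-0.0,0.0,0.0,4.1,0,0.0114,0.006,-0.0,0.0,0.0,5.4,0,0.0134,0.0072,-0.0,0.0,0.0,6.4,0,0.0146,0.008,-0.0,0.0,0.0,7.0,0,0.0152,0.0083,-0.0,0.0,0.0,7.3,0,0.0152,0.0083,-0.0,0.0,0.0,7.3,0,0.0152,0.0083,-0.0,0.0,0.0,7.3]]
```

Request:
play_rows(series=[0,0.0011,0.0005,0,0,0,0.5,0,0.0032,0.0015,0,0,0,1.5,0,0.006,0.003,0,0,0,2.8,0,0.0087,0.0044,0,0,0,4.1,0,0.0114,0.006,0,0,0,5.4,0,0.0134,0.0072,0,0,0,6.4,0,0.0146,0.008,0,0,0,7.0,0,0.0152,0.0083,0,0,0,7.3,0,0.0152,0.0083,0,0,0,7.3,0,0.0152,0.0083,0,0,0,7.3])

```text
time: 7.77
position: [0.4629, 0.2462, 0.0429]
tool_rot: [-2.46, -1.953, -0.001]
ft_force: [-2.5, -0.3, 8.3]
grip_width: 0.009
```

```bash
python3 look.py 6 2>/dev/null
cat > ang.py <<'E'
import sys
from arrow import *
n=sys.argv[1];g=np.load("g.npy")[4:]
for v,win,c,post in(("top",(288,154,316,190),[.5695,.1623],-77.84),("scene",(180,152,218,188),[.5697,.1606],-77.15)):
    d=load(v+n)
    # tight box around the model at each angle is avoided: fixed window, mask to dilated guess
    best=[]
    base=sil(d,np.radians(-78),c,g,win);mk=cv2.dilate((base>0).astype(np.uint8),np.ones((5,5)))
    o=obs(d,win)*mk
    A=np.arange(-84,-72,.1);E=[((sil(d,np.radians(a),c,g,win)-o)**2).sum() for a in A]
    i=int(np.argmin(E));k=slice(max(i-15,0),i+16);p=np.polyfit(A[k],np.array(E)[k],2);print(v,A[i],-p[1]/2/p[0],min(E),o.sum(),"post",post)
E
python3 ang.py 6
```

```text
{'time': 7.7667, 'position': [0.4629, 0.2462, 0.0429], 'tool_rot': [-2.4601, -1.9532, -0.0009], 'ft_force': [-2.4565, -0.2664, 8.2598], 'grip_width': 0.0087, 'joint_positions': [-0.8559, 0.227, 0.3507, 1.9706, -0.0951, 0.959, -0.6874]} [0.4628 0.2457 0.0425]
top -78.20000000000033 -78.1771727664314 23.90434894271434 87.5 post -77.84
scene -77.20000000000039 -77.12359483143553 17.370662975778547 127.19999999999999 post -77.15
```

View pics/top6.png

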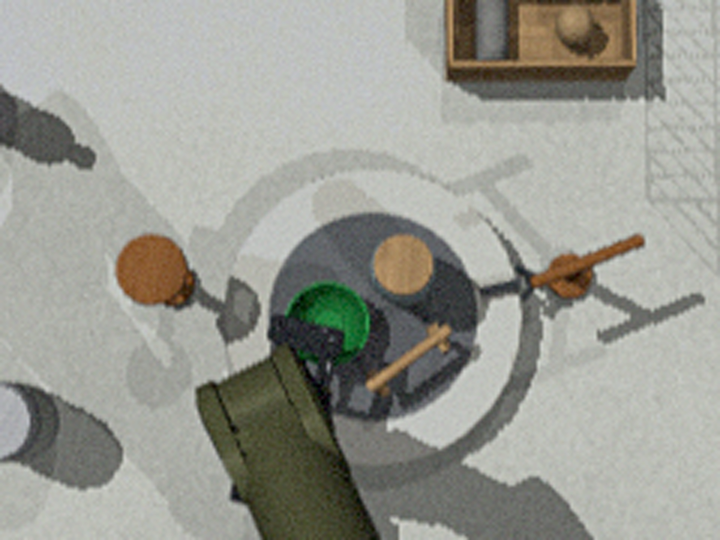

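View pics/scene6.png

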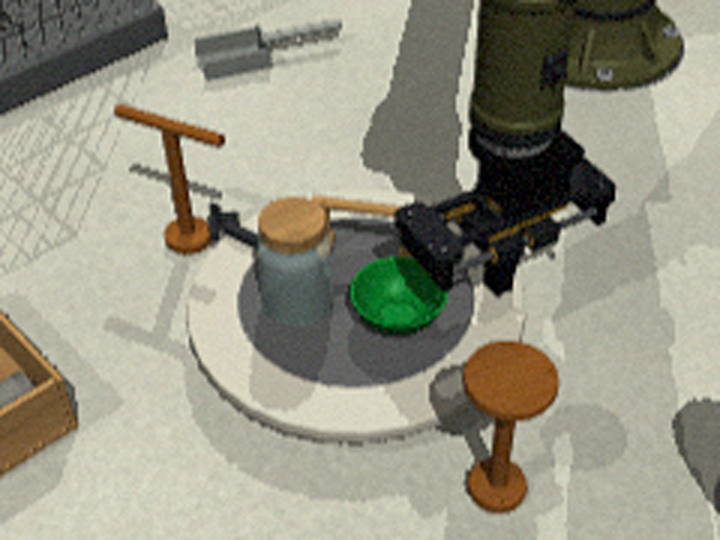

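The arrow matches the post bearing: -78.2 against -77.8 in the top view, -77.1 against -77.15 in the scene view. Now I lift straight off.

Request:
play_rows(series=[0,0,0,-0.001,0,0,0,0,0,0,-0.002,0,0,0,0,0,0,-0.004,0,0,0,0,0,0,-0.01,0,0,0,0,0,0,-0.03,0,0,0,0,0,0,-0.06,0,0,0,0,0,0,-0.1,0,0,0,0,0,0,-0.14,0,0,0,0,0,0,-0.15,0,0,0,0,0,0,-0.15,0,0,0])

```text
time: 8.7
position: [0.4648, 0.2471, 0.1963]
tool_rot: [2.46, 1.953, 0.012]
ft_force: [-0.6, -0.9, 0.4]
grip_width: 0.005
```

```bash
python3 look.py 7 2>/dev/null;python3 ang.py 7
```

```text
{'time': 8.7, 'position': [0.4648, 0.2471, 0.1963], 'tool_rot': [2.4604, 1.9534, 0.0125], 'ft_force': [-0.5576, -0.885, 0.3691], 'grip_width': 0.0052, 'joint_positions': [-0.8824, 0.0629, 0.36, 1.8119, -0.0245, 1.263, -0.7446]} [0.4628 0.2457 0.0425]
top -78.20000000000033 -78.09362085347652 22.233737178008457 86.12 post -77.84
scene -77.40000000000038 -77.32072525761033 16.718551787773933 129.74 post -77.15
```

View pics/top7.png

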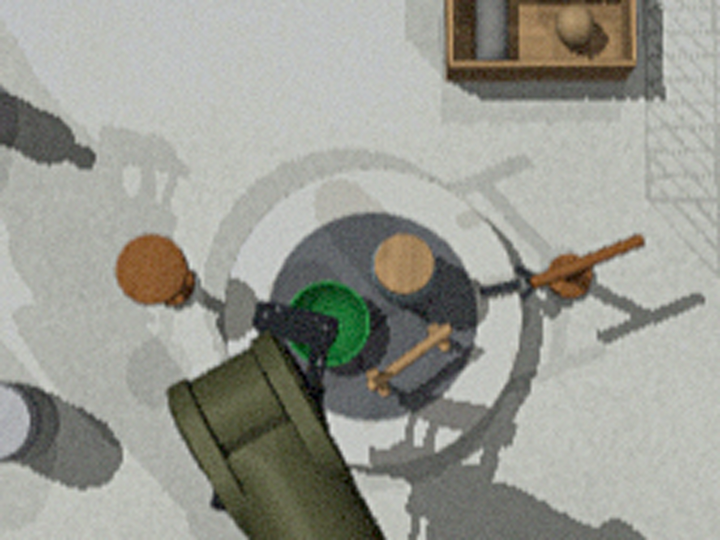

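View pics/scene7.png

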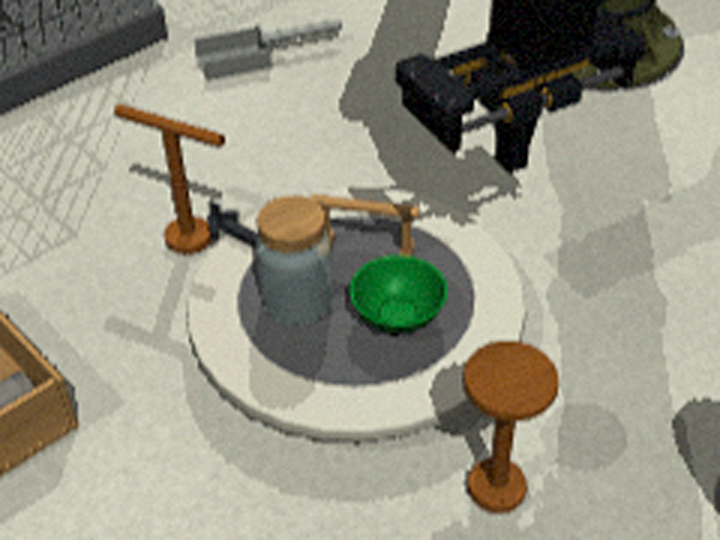

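After release the arrow points at the post, the load is upright and the gripper is clear at z ≈ 0.196 m. Handing in.

Request:
play_rows(series=[0,0,0,0,0,0,0,0,0,0,0,0,0,0,0,0,0,0,0,0,0,0,0,0,0,0,0,0])

```text
time: 9.13
position: [0.4621, 0.2455, 0.1909]
tool_rot: [2.46, 1.954, -0.003]
ft_force: [1.0, -0.2, -0.1]
grip_width: 0.004
```

```bash
python3 -c "
from bench import *
print(close_job())"
```

```text
the job is handed in; nothing more can be done
None
```

I turned the turntable about 79° clockwise until the arrow pointed at the T-perch's post, then lifted straight off and handed the job in at about 9 s. I pressed the shut fingers on the near rim with about 8–9 N and dragged it round in one continuous contact, pausing to look along the way.

**Pointing:** after release, the arrow's bearing was -78.1° against -77.8° for the post in the top view, and -77.3° against -77.15° in the scene view. That is about 0.2–0.3° off in each view. The two views disagree with each other by up to about 0.8° on the absolute bearings. An earlier, rougher reading of the perch foot in the top view gave the post as -78.6°.

**Everything else:** the jar, bowl and little perch rode along upright. In the last pictures the scoop and both perches look unmoved. The tin was mostly outside the final crops, but the gripper went nowhere near it after the first pass, well above it. The gripper was clear of everything, with close to zero force on it.

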